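# Find and open the unlatched lid of the stringing bench's tool console

## Robot

A 7-joint arm with a two-finger parallel gripper is mounted at the origin on the work surface. World frame = base frame: x ahead of the robot, y to its left, z up, the work surface at z = 0. Lengths are in mm, angles in rad, forces in N, time in s.
With the tool pointing down it reaches from about 425 to 875 mm from the base axis. Payload 8.4 kg.
Tool frame: the origin (TCP) lies on the mounting face of the last link; the fingertips stand 182 mm ahead of it and the grasp point (between the pads) lies bot.grip_point_offset ahead of it (bot.grip_point_offset is the distance from the TCP to the grasp point, in mm); z points along the fingers, y is the direction in which the jaws open and shut (so a half turn about z gives the same grasp; the last joint's range is limited). The gripper opens to 87 mm and grips with 3 to 60 N. Pads are 19 mm wide; open, the fingers measure 117 mm over their backs; the gripper's body (75 mm by 190 mm) begins 51 mm behind the grasp point.
Start: joints at [1.094, 0.333, 0.04, 1.465, -0.013, 1.343, -0.059], TCP at [239.748, -604.148, 404.746] pointing down, gripper open.
Joint ranges: [-2.58, 2.58], [-0.38, 2.09], [-1.3, 1.39], [0.25, 2.4], [-1.5, 4.64], [0.08, 2.09], [-2.65, 2.65]. Speed limits (rad/s): [2.22, 2.22, 2.79, 2.79, 3.14, 3.14, 3.14].

## Interface

Orientations are given as a unit quaternion [x, y, z, w].
In Python, from cell import bot gives the robot as it stands. Calls block until the motion is done:
- bot.goto(position, orientation): joint-space move of the TCP to a pose.
- bot.line_to(position, ori=None, velocity=150, max_force=None): straight line of the TCP; ori=None keeps the orientation; velocity is the mean speed in mm/s. With max_force (N) it stops when the force on the tool has changed by that much, and returns True; else False.
- bot.move_j(angles): joint-space move.
- bot.gripper_to(opening, strength=None): finger opening in mm; strength is the grip in N (None keeps the last); returns when the fingers have stopped.
- bot.dwell(seconds).
- bot.solve_ik(position, orientation): joint angles nearest the present ones, or None.
- bot.read_camera(name): name is "side" or "top"; returns the picture (420x560x3 uint8, red, green, blue); there is no depth.
- bot.get_calibration(name): a dict with "vertical_fov" (degrees; the focal length in pixels is half the picture's height over the tangent of half this angle, whatever the lens; pixels are square), "cx", "cy" (the principal point, pixels), "rvec" (rotation vector, rad) and "tvec" (3), from world to camera coordinates, as OpenCV has them. Camera axes: x right, y down, z forward; pixel columns grow to the right and rows downward; lengths in mm; the calibration is good to about 2 mm. A picture is of the moment at which its call begins. get_calibration takes no time and is no camera call.
A pose or a line that the arm cannot do raises bot.PlanningError and nothing moves.
- bot.close_job(): hands the job in, once; it reports no verdict.
Trained networks look in the newest picture that a camera, given by its name, has taken for a name from the list of things; names that differ only in an ending like _2 or _b are one class to them, and where a whole thing is asked for, a point or a joint stands for the part that bears it (a point fixed in the world has none). Each returns a list of dicts, best first, with "conf" (0 to 1); they miss things now and then, are a little off and sometimes report something else, mostly with a low value. They report only what shows in the picture. A call takes as long as a camera call.
- bot.find_in(thing, camera): "centre" ([column, row] as shares, 0 to 1, of the picture: columns of its width, rows of its height, amid what is visible of it).
Readings, each from a call of its own:
- bot.current_clock(): time.
- bot.current_joints(): joint angles.
- bot.current_qd(): joint speeds.
- bot.current_tau(): joint torques, N m.
- bot.current_ee_pos(): TCP position.
- bot.current_ee_rot(): TCP orientation.
- bot.current_wrist_force(): force on the tool from outside, world axes, zero at the start.
- bot.current_wrist_torque(): the same for the moment, N m.
- bot.current_opening(): finger opening in mm.
Only numpy, scipy, OpenCV 4.12 (cv2) and the standard library are available. Lean on these libraries where they do the work, as an engineer would, in place of code of your own. Each camera call takes 0.05 s, during which the arm holds its last target.

## Task

One of the four see-saw lids in the tool console has been left off its catch, and the stringer needs that well open. Press the ribbed ends of the lids with a fingertip, lightly enough not to force the ones that are latched, until you find the lid that rocks; then push that lid right up and over until it stands open against its stop. Leave the reel, the jar and the starting clamp where they are.

Things in the scene. Friction and masses are not known exactly. Their poses are not given: they have to be found in the camera images.
- console: grey steel tool console, black end cheeks, fixed: 225 mm (its x) by 416 mm (its y), flat deck 75 mm above the bench. Origin at bench height below the middle of the lids' common pivot axis. +x points from front rail (x -100 to -82 mm) to the solid rear ledge (x +50 to +125), y along the row. Lid centre lines at y = -144, -48, 48, 144 mm; wells under them 82 mm wide, 69 mm deep, 14 mm webs between
- lid_1 (a joint): see-saw lid, first from the console's -y end (the robot's right); 0 = shut, flush with the deck, 1.75 rad = open against its stop, just past upright. Plate 128 x 80 x 5 mm on a pin along the console's y at x = 0, 72.5 mm above the bench; long arm 80 mm towards -x, short arm 48 mm towards +x with the ribbed pad. Pad pressed down: short arm sinks into the well, long arm rises
- lid_1_pad (a point): top centre of lid_1's dark ribbed push pad (30 x 60 mm), 32 mm on the +x side of the pin, at deck height when shut. On its catch a lid gives under 1.5 mm; the loose one (any of the four) turns at 4 to 7 N here, its stiff pivot (0.1 N m) keeping any angle it is left at; its raised end, pushed up and towards +x, swings on round to the stop
- lid_2 (a joint): see-saw lid, second from the -y end; 0 = shut, flush with the deck, 1.75 rad = open against its stop, just past upright. Plate 128 x 80 x 5 mm on a pin along the console's y at x = 0, 72.5 mm above the bench; long arm 80 mm towards -x, short arm 48 mm towards +x with the ribbed pad. Pad pressed down: short arm sinks into the well, long arm rises
- lid_2_pad (a point): top centre of lid_2's dark ribbed push pad (30 x 60 mm), 32 mm on the +x side of the pin, at deck height when shut. On its catch a lid gives under 1.5 mm; the loose one (any of the four) turns at 4 to 7 N here, its stiff pivot (0.1 N m) keeping any angle it is left at; its raised end, pushed up and towards +x, swings on round to the stop
- lid_3 (a joint): see-saw lid, third from the -y end; 0 = shut, flush with the deck, 1.75 rad = open against its stop, just past upright. Plate 128 x 80 x 5 mm on a pin along the console's y at x = 0, 72.5 mm above the bench; long arm 80 mm towards -x, short arm 48 mm towards +x with the ribbed pad. Pad pressed down: short arm sinks into the well, long arm rises
- lid_3_pad (a point): top centre of lid_3's dark ribbed push pad (30 x 60 mm), 32 mm on the +x side of the pin, at deck height when shut. On its catch a lid gives under 1.5 mm; the loose one (any of the four) turns at 4 to 7 N here, its stiff pivot (0.1 N m) keeping any angle it is left at; its raised end, pushed up and towards +x, swings on round to the stop
- lid_4 (a joint): see-saw lid, fourth, at the +y end (the robot's left); 0 = shut, flush with the deck, 1.75 rad = open against its stop, just past upright. Plate 128 x 80 x 5 mm on a pin along the console's y at x = 0, 72.5 mm above the bench; long arm 80 mm towards -x, short arm 48 mm towards +x with the ribbed pad. Pad pressed down: short arm sinks into the well, long arm rises
- lid_4_pad (a point): top centre of lid_4's dark ribbed push pad (30 x 60 mm), 32 mm on the +x side of the pin, at deck height when shut. On its catch a lid gives under 1.5 mm; the loose one (any of the four) turns at 4 to 7 N here, its stiff pivot (0.1 N m) keeping any angle it is left at; its raised end, pushed up and towards +x, swings on round to the stop
- reel: white string reel standing on its flange on the bench beyond the console's left end, 96 mm diameter, 54 mm high, origin at the centre of its underside; to be left alone
- jar: clear jar with a black cap on the bench beyond the console's right end, 60 mm diameter, 75 mm high, origin at the centre of its underside; to be left alone
- clamp: starting clamp lying on the console's rear ledge, 24 mm by 85 mm (its y) by 25 mm high, origin at the centre of its underside; to be left alone

How it is judged:
By the outcome, as a careful person would: the job done as asked, in the order asked, and still so for the second after the job is handed in, with the robot touching nothing.
It also fails if it takes over 54 s, if anything falls off the work surface, if the arm or the gripper's body presses on something with over 40 N, if the wrist force passes 120 N, or if a joint passes its speed limit or range.

## Working session

There is one attempt and no reset: what is moved stays moved. The work goes in short steps, each a Python script; the robot and the scene stay as the last script left them, time stands still between calls to the robot, and variables do not carry over. Pictures are saved under pics/ and viewed, and the job is handed in when it is done.

```bash
ls; mkdir -p pics; python3 - <<'E'
from cell import bot
import cv2
for n in("top","side"):
    im=bot.read_camera(n); cv2.imwrite(f"pics/{n}0.png",im[:,:,::-1]); print(n,bot.get_calibration(n))
    for t in("lid_1_pad","console","clamp"):
        print(t,[(d["conf"],d["centre"]) for d in bot.find_in(t,n)])
print(bot.current_clock(),bot.current_ee_rot(),bot.grip_point_offset)
E
```

```text
pics
top {'vertical_fov': 54.38539064914801, 'cx': 281.54174597198073, 'cy': 212.96696911546323, 'rvec': array([ 2.19091554, -2.22494681,  0.04598222]), 'tvec': array([  1.10832623, 583.46891964, 908.27087888])}
lid_1_pad [(0.76, [0.6538, 0.5848])]
console [(0.65, [0.5414, 0.5117]), (0.17, [0.2782, 0.4486])]
clamp [(0.92, [0.5437, 0.4045])]
side {'vertical_fov': 46.85272821076883, 'cx': 282.8081169822583, 'cy': 212.2260804984561, 'rvec': array([ 0.77207335, -2.61804334,  1.04117535]), 'tvec': array([ 520.94806867,  276.84335806, 1021.3609976 ])}
lid_1_pad [(0.78, [0.63, 0.4221]), (0.47, [0.3725, 0.6836])]
console [(0.98, [0.5387, 0.5033])]
clamp [(0.77, [0.5104, 0.4252])]
0.4 [ 9.82213492e-01  1.87767503e-01 -5.03059276e-05 -1.37252485e-04] 163.5
```

View pics/top0.png

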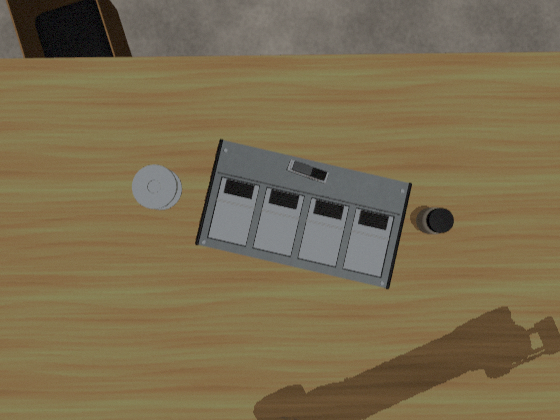

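View pics/side0.png

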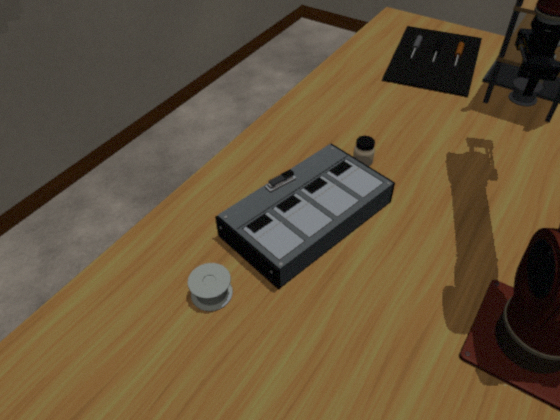

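The top view shows the console yawed, with pads at about (239,188), (284,198), (329,210) and (374,220). The clamp is on the ledge at (308,171), the reel at (156,187) and the jar at (438,221). Next I'll fit the console pose.

```bash
cat > h.py <<'E'
from cell import bot
import cv2, numpy as np
from scipy.optimize import least_squares
from scipy.spatial.transform import Rotation as R
def cam(n):
    c=bot.get_calibration(n); f=210/np.tan(np.radians(c["vertical_fov"]/2))
    return np.array([[f,0,c["cx"]],[0,f,c["cy"]],[0,0,1]]),np.array(c["rvec"]),np.array(c["tvec"])
def proj(n,P):
    K,r,t=cam(n); return cv2.projectPoints(np.array(P,float).reshape(-1,3),r,t,K,None)[0].reshape(-1,2)
def w(p,l):
    c,s=np.cos(p[2]),np.sin(p[2]); l=np.atleast_2d(l)
    return np.c_[p[0]+c*l[:,0]-s*l[:,1],p[1]+s*l[:,0]+c*l[:,1],l[:,2]]
E
python3 - <<'E'
from h import *
im=cv2.imread("pics/top0.png"); g=im.max(2)
ims=cv2.imread("pics/side0.png"); gs=ims.max(2)
def blob(g,x,y,r=16):
    s=g[y-r:y+r,x-r-6:x+r+6]; m=(s<55).astype(np.uint8)
    n,l,st,ce=cv2.connectedComponentsWithStats(m)
    k=l[r,r+6]; return (ce[k]+[x-r-6,y-r],st[k]) if k else None
top=[];
for q in [(374,220),(329,210),(284,198),(239,188)]:
    b=blob(g,*q); print(b); top.append(b[0])
side=[]
for q in [(342,168),(315,186),(289,204),(260,223)]:
    b=blob(gs,*q); print(b); side.append(b[0])
L=np.array([[32,y,75] for y in(-144,-48,48,144)])
top=np.array(top);side=np.array(side)
for nm in("top","side","both"):
    def f(p):
        e=[]
        if nm!="side": e.append(proj("top",w(p,L))-top)
        if nm!="top": e.append(proj("side",w(p,L))-side)
        return np.concatenate(e).ravel()
    s=least_squares(f,[650,0,-.2]); print(nm,s.x,np.abs(s.fun).max())
p=s.x; np.save("p.npy",p)
C=[[x,y,75] for x,y in((-100,-208),(-100,208),(125,208),(125,-208))]
for n,i in(("top",im),("side",ims)):
    i=i.copy()
    for q in proj(n,w(p,C+L.tolist())): cv2.circle(i,tuple(int(v) for v in q.round()),2,(0,0,255),-1)
    cv2.imwrite(f"pics/{n}_fit.png",i[100:320,100:480])
E
```

```text
(array([373.25954198, 219.35877863]), array([  7,   6,  30,  20, 393], dtype=int32))
(array([328.28020566, 209.01542416]), array([  7,   5,  30,  20, 389], dtype=int32))
(array([283.65984655, 198.7084399 ]), array([  7,   7,  30,  20, 391], dtype=int32))
(array([238.72609819, 188.41343669]), array([  7,   7,  30,  20, 387], dtype=int32))
(array([339.9375 , 167.79375]), array([ 10,   9,  21,  15, 160], dtype=int32))
(array([314.86781609, 184.89655172]), array([ 11,   8,  22,  15, 174], dtype=int32))
(array([287.91282051, 203.13846154]), array([ 10,   7,  23,  17, 195], dtype=int32))
(array([258.82511211, 222.69955157]), array([  9,   7,  25,  18, 223], dtype=int32))
top [ 5.68365589e+02 -5.10698924e+01 -2.41619918e-01] 0.11862521549329585
side [ 5.71980230e+02 -5.24319316e+01 -2.42267624e-01] 0.11936607359996287
both [ 5.69595595e+02 -5.12141708e+01 -2.42269427e-01] 0.6989550845919723
```

```bash
cat >> h.py <<'E'
p=np.load("p.npy")
def ori(tilt):  # tool z = down tilted to console +x by tilt; tool y along +-console y
    z=np.array([np.sin(tilt),0,-np.cos(tilt)]);
    out=[]
    for s in(1,-1):
        y=np.array([0,s,0.]); x=np.cross(y,z)
        out.append((R.from_euler('z',p[2])*R.from_matrix(np.c_[x,y,z])).as_quat())
    return out
def tcp(tip,tilt):
    z=np.array([np.sin(tilt),0,-np.cos(tilt)])
    return w(p,np.array(tip,float)-182*z)[0]
E
python3 - <<'E'
from h import *
for t in(0,.5,.8):
  for k in(0,1):
    for y in(-144,-48,48,144):
      for tip in ([28,y,120],[28,y,50],[-98,y,100],[-60,y,95],[0,y,130]):
        j=bot.solve_ik(tcp(tip,t),ori(t)[k])
        if j is None or tip[0]==28: print(t,k,tip,None if j is None else np.round(j,2))
print(bot.current_clock())
E
```

```text
0 0 [28, -144, 120] [ 0.69  0.35 -0.52  1.7   0.19  1.14  1.45]
0 0 [28, -144, 50] [ 0.68  0.42 -0.51  1.76  0.24  1.02  1.41]
0 0 [28, -48, 120] [ 0.57  0.35 -0.57  1.71  0.21  1.14  1.27]
0 0 [28, -48, 50] [ 0.56  0.43 -0.56  1.77  0.26  1.02  1.23]
0 0 [28, 48, 120] [ 0.46  0.4  -0.64  1.67  0.25  1.16  1.08]
0 0 [28, 48, 50] [ 0.45  0.47 -0.63  1.73  0.32  1.04  1.04]
0 0 [28, 144, 120] [ 0.35  0.47 -0.72  1.59  0.33  1.2   0.89]
0 0 [28, 144, 50] [ 0.33  0.55 -0.7   1.65  0.39  1.09  0.85]
0 1 [28, -144, 120] [ 0.46  0.31 -0.24  1.72  0.08  1.12 -1.61]
0 1 [28, -144, 50] [ 0.45  0.38 -0.23  1.78  0.1   0.99 -1.63]
0 1 [28, -48, 120] [ 0.39  0.32 -0.34  1.71  0.12  1.13 -1.8 ]
0 1 [28, -48, 50] [ 0.37  0.39 -0.32  1.78  0.14  1.   -1.82]
0 1 [28, 48, 120] [ 0.33  0.36 -0.47  1.67  0.18  1.15 -2.  ]
0 1 [28, 48, 50] [ 0.31  0.44 -0.45  1.74  0.22  1.02 -2.03]
0 1 [28, 144, 120] [ 0.28  0.45 -0.62  1.6   0.28  1.19 -2.21]
0 1 [28, 144, 50] [ 0.26  0.52 -0.59  1.66  0.32  1.07 -2.25]
0.5 0 [28, -144, 120] [ 0.52  0.02 -0.25  2.16 -0.02  0.46  1.62]
0.5 0 [28, -144, 50] [ 0.6   0.14 
[... 1600 characters left out ...]
 2.25  1.35  0.54 -0.28]
0.8 0 [28, 144, 50] [ 0.4   0.39 -0.95  2.26  1.73  0.76 -0.54]
0.8 0 [-98, 144, 100] None
0.8 0 [-60, 144, 95] None
0.8 1 [28, -144, 120] None
0.8 1 [28, -144, 50] None
0.8 1 [-98, -144, 100] None
0.8 1 [-60, -144, 95] None
0.8 1 [0, -144, 130] None
0.8 1 [28, -48, 120] None
0.8 1 [28, -48, 50] None
0.8 1 [-98, -48, 100] None
0.8 1 [-60, -48, 95] None
0.8 1 [0, -48, 130] None
0.8 1 [28, 48, 120] None
0.8 1 [28, 48, 50] None
0.8 1 [-98, 48, 100] None
0.8 1 [-60, 48, 95] None
0.8 1 [0, 48, 130] None
0.8 1 [28, 144, 120] None
0.8 1 [28, 144, 50] [-1.22  0.31  0.81  2.33  1.68  0.29  2.38]
0.8 1 [-98, 144, 100] None
0.8 1 [-60, 144, 95] None
0.8 1 [0, 144, 130] None
0.4
```

View pics/top_fit.png

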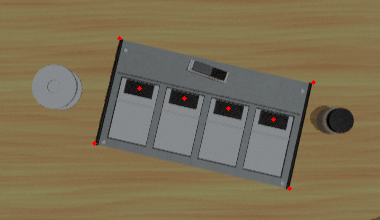

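The fitted corners and pads line up with the picture. Next I'll probe gently, lid 1 first.

```bash
cat > probe.py <<'E'
from h import *
import sys
def probe(y,F=8):
    o=ori(0)[0]
    bot.line_to(tcp([32,y,79],0),o,velocity=60) 
    f0=np.array(bot.current_wrist_force())
    hit=bot.line_to(tcp([32,y,70],0),o,velocity=6,max_force=F)
    z=bot.current_ee_pos()[2]-182; f=np.array(bot.current_wrist_force())-f0
    print(y,hit,"tip z",round(z,2),"dF",f.round(1),"t",bot.current_clock(),flush=True)
    return z
E
python3 - <<'E'
from probe import *
bot.gripper_to(0)
bot.goto(tcp([32,-144,115],0),ori(0)[0])
print(bot.current_clock(),bot.current_opening())
probe(-144)
E
```

```text
3.85 0.2572235101655364
-144 True tip z 75.21 dF [-1.2  0.6  6.4] t 5.425
```

```bash
python3 - <<'E'
from probe import *
ys=[-144,-48,48,144]
for a,y in zip(ys,ys[1:]):
    o=ori(0)[0]
    bot.line_to(tcp([32,a,85],0),o,velocity=60)
    bot.line_to(tcp([32,y,85],0),o,velocity=150)
    if probe(y)<72.5: break
E
```

```text
-48 False tip z 70.34 dF [-0.9  0.5  3. ] t 8.4417
```

Lid 2 rocks: it sank 4.7 mm at about 3 N, while lid 1 stayed at deck height. I'll press lid 2 further to raise its long arm.

```bash
python3 - <<'E'
from probe import *
y=-48;o=ori(0)[0]
h=bot.line_to(tcp([25,y,57],0),o,velocity=25,max_force=20)
print(h,bot.current_ee_pos()[2]-182,bot.current_wrist_force())
bot.line_to(tcp([25,y,85],0),o,velocity=80)
bot.line_to(tcp([60,y,180],0),o,velocity=200)
for n in("side","top"):
    i=bot.read_camera(n); cv2.imwrite(f"pics/{n}1.png",i[80:300,150:440,::-1].repeat(2,0).repeat(2,1))
print(bot.current_clock())
for t in (0,.3,.4,.5,.6):
  for k in(0,1):
    q=[bot.solve_ik(tcp(tip,t),ori(t)[k]) for tip in([-95,y,180],[-95,y,100],[-80,y,95],[-60,y,95],[-20,y,120],[10,y,125])]
    print(t,k,[None if j is None else np.round(j,2).tolist() for j in q])
E
```

```text
False 57.26852596704424 [ 6.64305325 -1.45267053  1.21597721]
10.4417
0 0 [[0.68, 0.03, -0.62, 1.91, 0.02, 1.2, 1.38], [0.65, 0.12, -0.62, 2.01, 0.08, 1.03, 1.33], [0.64, 0.16, -0.61, 1.98, 0.11, 1.03, 1.31], [0.62, 0.21, -0.6, 1.94, 0.13, 1.04, 1.3], [0.6, 0.26, -0.58, 1.82, 0.16, 1.11, 1.29], [0.58, 0.31, -0.57, 1.74, 0.18, 1.14, 1.28]]
0 1 [[0.34, 0.01, -0.27, 1.93, 0.0, 1.2, -1.75], [0.29, 0.09, -0.23, 2.02, 0.02, 1.03, -1.77], [0.27, 0.13, -0.21, 2.0, 0.03, 1.02, -1.77], [0.25, 0.16, -0.18, 1.95, 0.04, 1.03, -1.77], [0.22, 0.21, -0.15, 1.84, 0.04, 1.09, -1.75], [0.2, 0.26, -0.12, 1.76, 0.03, 1.12, -1.74]]
0.3 0 [[0.71, -0.23, -0.6, 2.15, -0.11, 0.89, 1.49], [0.7, -0.11, -0.64, 2.25, -0.02, 0.69, 1.39], [0.7, -0.07, -0.65, 2.22, 0.03, 0.68, 1.36], [0.69, -0.02, -0.64, 2.18, 0.08, 0.68, 1.32], [0.67, 0.04, -0.62, 2.08, 0.12, 0.74, 1.3], [0.65, 0.1, -0.61, 2.01, 0.17, 0.76, 1.28]]
0.3 1 [[0.63, -0.22, -0.53, 2.15, -0.09, 0.89, -1.68], [0.55, -0.11, -0.51, 2.25, 0.01, 0.69, -1.78], [0.51, -0.07, -0.47, 2.23, 0.05, 0.68, -1.81], [0.46, -0.02, -0.42, 2.19, 0.08, 0.68, -1.83], [0.39, 0
[... 690 characters left out ...]
, 0.67, 1.54], None, [0.69, -0.2, -0.65, 2.39, -0.03, 0.42, 1.37], [0.7, -0.14, -0.66, 2.35, 0.05, 0.41, 1.32], [0.71, -0.08, -0.66, 2.24, 0.1, 0.47, 1.29], [0.7, -0.01, -0.65, 2.18, 0.18, 0.49, 1.23]]
0.5 1 [[0.63, -0.38, -0.53, 2.31, -0.18, 0.67, -1.61], None, [0.93, -0.22, -0.86, 2.38, -0.18, 0.42, -1.62], [0.91, -0.15, -0.84, 2.34, -0.04, 0.41, -1.74], [0.77, -0.08, -0.72, 2.24, 0.09, 0.47, -1.84], [0.64, -0.02, -0.59, 2.18, 0.18, 0.49, -1.91]]
0.6 0 [None, None, None, None, [0.72, -0.13, -0.67, 2.33, 0.13, 0.33, 1.25], [0.72, -0.06, -0.67, 2.26, 0.24, 0.35, 1.16]]
0.6 1 [None, None, None, None, [1.13, -0.17, -1.03, 2.31, -0.13, 0.32, -1.64], [1.08, -0.06, -1.01, 2.25, 0.16, 0.34, -1.9]]
```

View pics/side1.png

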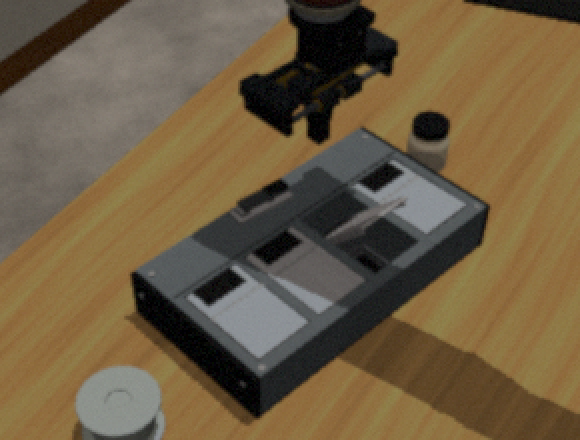

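Lid 2 stands raised about halfway (edge-on at about (365,220) in the crop) and the neighbouring lids are flush. Next I'll push its raised end over from the front with a tilted finger.

```bash
python3 - <<'E'
from probe import *
y=-48;t=.4;o=ori(t)[0]
bot.goto(tcp([-95,y,185],t),o)
bot.line_to(tcp([-95,y,103],t),o,velocity=120)
print(bot.current_clock())
for tip,v,F in(([-50,y,103],60,15),([-25,y,125],50,15),([12,y,125],20,10)):
    h=bot.line_to(tcp(tip,t),o,velocity=v,max_force=F)
    loc=R.from_euler('z',-p[2]).apply(np.array(bot.current_ee_pos())-[p[0],p[1],0])+182*np.array([np.sin(t),0,-np.cos(t)])
    print(h,loc.round(1),np.round(bot.current_wrist_force(),1),bot.current_clock())
    if h: break
i=bot.read_camera("side"); cv2.imwrite("pics/side2.png",i[80:300,150:440,::-1].repeat(2,0).repeat(2,1))
E
```

```text
12.1833
False [-50.1 -48.  103. ] [ 0.4 -0.5 -0.7] 13.0833
False [-24.8 -48.  125.2] [ 0.5 -0.9  0.6] 13.9
True [ -3.  -48.  124.2] [-5.4  1.1  5.8] 15.0333
```

View pics/side2.png

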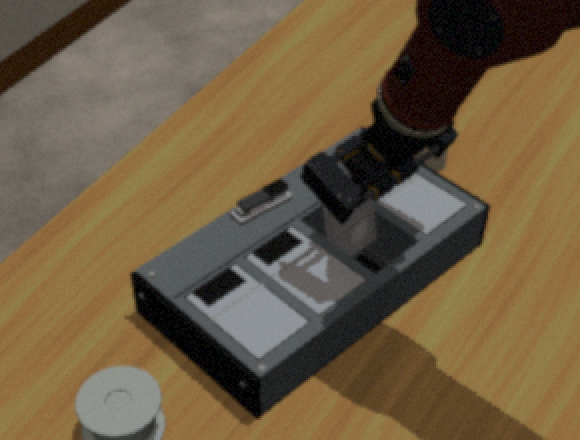

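The finger stopped at x = -3 mm, against about -1 expected at the stop. I'll press a little more to confirm, then back off and look.

```bash
python3 - <<'E'
from probe import *
y=-48;t=.4;o=ori(t)[0]
def loc(): return (R.from_euler('z',-p[2]).apply(np.array(bot.current_ee_pos())-[p[0],p[1],0])+182*np.array([np.sin(t),0,-np.cos(t)])).round(1)
bot.line_to(tcp([-6,y,125],t),o,velocity=30)
h=bot.line_to(tcp([12,y,125],t),o,velocity=15,max_force=16)
print(h,loc(),np.round(bot.current_wrist_force(),1))
bot.line_to(tcp([-60,y,130],t),o,velocity=80)
bot.line_to(tcp([-110,y,230],t),o,velocity=150)
for n in("side","top"):
    i=bot.read_camera(n).copy()
    a=1.75; pts=[[-80*np.cos(a),y+s,72.5+80*np.sin(a)] for s in(-40,40)]+[[0,y+s,72.5] for s in(40,-40)]
    cv2.imwrite(f"pics/{n}3r.png",i[80:300,150:440,::-1].repeat(2,0).repeat(2,1))
    for q in proj(n,w(p,pts)): cv2.circle(i,tuple(int(v) for v in q.round()),1,(255,0,0),-1)
    cv2.imwrite(f"pics/{n}3.png",i[80:300,150:440,::-1].repeat(2,0).repeat(2,1))
print(bot.current_clock())
E
```

```text
True [ -2.8 -47.9 124.2] [-7.2  1.3  6.8]
17.875
```

View pics/side3.png

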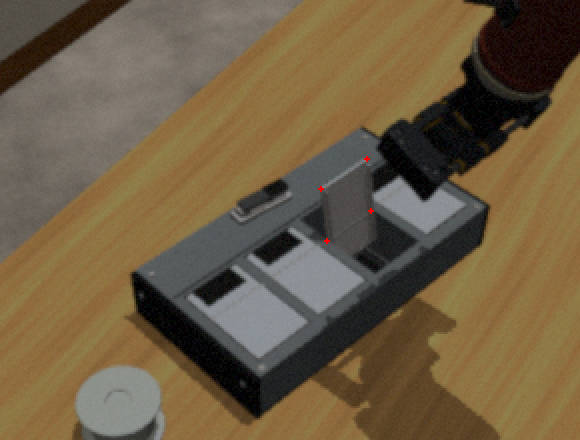

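View pics/top3.png

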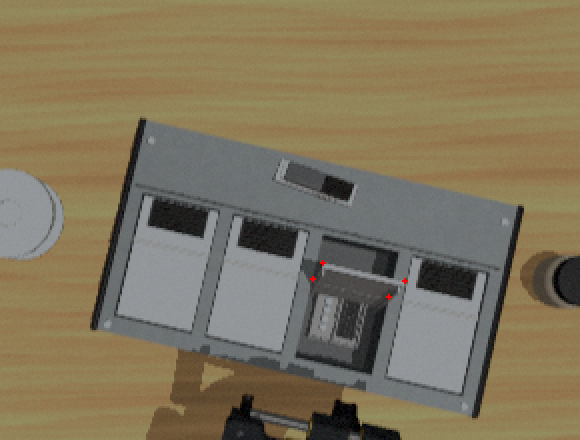

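The lid's raised edge matches the predicted 1.75 rad position in both views: (321,189)–(367,158) in the side crop and (323,263)–(405,281) in the top crop. The other lids are flush, and the clamp, reel and jar haven't moved.

```bash
python3 - <<'E'
from cell import bot
bot.close_job(); print(bot.current_clock())
E
```

```text
the job is handed in; nothing more can be done
the job is handed in; nothing more can be done
```

Lid 2, second from the console's right end, was the one off its catch; it now stands open against its stop and the job is handed in.

- **Finding it:** I pressed with the closed fingertips, set to stop at an 8 N change in force. Lid 1 stopped at deck height, reading 6.4 N. Lid 2 sank 4.7 mm at about 3 N. I did not press lids 3 and 4 because the loose lid was already found.
- **Opening it:** I pressed lid 2's pad down to raise its long arm, then pushed the raised end over from the front with a tilted finger. Two separate pushes, set to stop at 10 N and 16 N, ended within 0.2 mm of each other. That was about 2 mm short of where I calculated the stop, which is within the camera calibration error.
- **Last check:** After backing off, the lid's edge matched the predicted 1.75 rad position in both camera views. The other three lids were flush, and the clamp, reel and jar looked unmoved by eye. The arm was clear of everything. The clock read 17.9 s just before handing in, and no check failed.

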